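# Put the spare part carton away in the tip-out bin

### The arm

A 6-joint arm with a two-finger parallel gripper is mounted at the origin on a cart in front of the work surface, level with it; the furniture and walls round the work are solid. World frame = base frame: x ahead of the robot, y to its left, z up, the work surface at z = 0. Lengths are in mm, angles in rad, forces in N, time in s.
With the tool pointing down it reaches from about 275 to 1000 mm from the base axis. Payload 8.4 kg.
Tool frame: the origin (TCP) lies at the centre of the arm's flange, where the gripper is bolted on; the fingertips stand 173 mm ahead of it and the grasp point (between the pads) lies 155 mm ahead of it (tips_ahead is the distance from the TCP to the fingertips, in mm); z points along the fingers, y is the direction in which the jaws open and shut (so a half turn about z gives the same grasp; the last joint's range is limited). The gripper opens to 85 mm and grips with 20 to 120 N. Pads are 22 mm wide; open, the fingers measure 114 mm over their backs; the gripper's body (76 mm by 85 mm) begins 54 mm behind the grasp point. The pads swing forward as they close: fully open they stand 13 mm farther back than shut.
Start: joints at [-1.327, 0.353, 1.633, -0, 1.155, -0.002], TCP at [152.081, -606.218, 404.681] pointing down, gripper open.
Joint ranges: [-2.63, 2.63], [-0.92, 2.1], [0.06, 2.66], [-1.3, 4.44], [0, 2.69], [-3.02, 3.02]. Speed limits (rad/s): [2.22, 2.22, 2.79, 3.14, 3.14, 3.14].

### API

Orientations are given as a 3x3 rotation matrix whose columns are the frame's x, y, z axes.
In Python, from cell import read_state, capture, camera_params, hand_in, regions_of, mark_of, tips_ahead gives the robot as it stands.
- The arm moves only by the tool play_rows, never from a script. Its argument "steps" is a list that holds one entry, the list of rows, each a list of 6 numbers: the shift along the tool's x, y, z in m, then the turn, a rotation vector about the tool's x, y, z in rad. A call has 1 to 20 rows; each row shifts and turns the commanded pose from where the row before left it, along the tool's axes as they then stand; what a row does not reach is not made up. A row lasts 1/8 s, in which the tool goes at most 62.5 mm and 10.7 degrees, less where a joint would pass 70% of its speed; a pose out of reach is approached as far as the arm can. A call is refused whole if a number of a shift passes 0.0625 or a number of a turn 0.188, either way. A call with a gripper value outside its range is refused whole. "hand" is the closure, from -1 (fully open) to 1 (shut), set as the call begins (left out, the last holds). The fingers move at their own pace and stop on an object; "grip_force" is the grip in N (left out, the last holds). Time passes only in rows, so rows that do not move let the fingers close. It gives the time, the measured TCP pose, the force and the opening at its end, in the units of the state.
- read_state(): the state, without advancing time (a new reading comes with each control period).
- capture(name): name is "side" or "top" or "wrist"; returns the picture (400x640x3 uint8, red, green, blue); there is no depth.
- camera_params(name): a dict with "mtx" (3x3 intrinsics, pixels), "R" (3x3) and "t" (3): a world point X has camera coordinates R X + t. Camera axes: x right, y down, z forward; pixel columns grow to the right and rows downward; lengths in mm; the calibration is good to about 2 mm. The wrist camera is an equidistant fisheye: a pixel r from the principal point sees the ray r / f radians off the axis. A picture is of the moment at which its call begins: read the wrist's pose just before it. camera_params takes no time and is no camera call; for the wrist camera it gives the pose at the moment of the call.
- hand_in(): hands the job in, once; it reports no verdict.
Trained networks look in the newest picture that a camera, given by its name, has taken for a name from the list of things; names that differ only in an ending like _2 or _b are one class to them, and where a whole thing is asked for, a point or a joint stands for the part that bears it (a point fixed in the world has none). Each returns a list of dicts, best first, with "score" (0 to 1); they miss things now and then, are a little off and sometimes report something else, mostly with a low value. They report only what shows in the picture. A call takes as long as a camera call. They do not tell look-alikes from the thing itself.
- regions_of(camera, target): "pixels" (400x640 bool, what is visible of it) and "bbox" ([left, top, right, bottom] in pixels, round what is visible of it).
- mark_of(camera, target): "xy" ([column, row] in pixels: a listed point, or the origin of a listed thing).
The state is a dict: "t": time; "joints": joint angles; "dq": joint speeds; "joint_torque": joint torques, N m; "tcp_pos": TCP position; "tcp_rot": TCP orientation; "contact_force": force on the tool from outside, world axes, zero at the start; "torque": the same for the moment, N m; "opening": finger opening in mm.
Only numpy, scipy, OpenCV 4.12 (cv2) and the standard library are available. Lean on these libraries where they do the work, as an engineer would, in place of code of your own. Each camera call takes 0.05 s, during which the arm holds its last target.

### The job

Tip the blue-fronted bin of the white bench-top cabinet right out by its black pull, and stand the small brown carton from in front of the photometer in it the right way up, lowering it on to the bin's floor before letting go. Then swing the bin fully shut and let go of it, with the carton inside. Leave the timer on the cabinet, the white bottle by the carton and the beaker by the cabinet where they stand.

Things in the scene. Friction and masses are not known exactly. Their poses are not given: they have to be found in the camera images.
- cabinet: (All lengths in these notes are in mm.) White bench-top cabinet fixed to the bench, 110 deep (x) x 176 wide (y) x 135 high, walls 8; origin at the centre of its underside; its own -x is the front, which the bin fills, and the roof's front edge is at x = -55. A timer stands on its roof.
- bin (a joint): Angle of the tip-out bin (rad): 0 shut, grows as its top swings out and down towards the cabinet's front (-x), stop at 0.70. The hinge line runs along the cabinet's y through point bin_hinge. Stiff friction hinge (about 0.3 N m): the bin stays where it is left, pushing its pull takes about 3 to 5 N. No latch.
- bin_hinge (a point): Point on the hinge line at the foot of the bin's front, at -63, 0, 12 in the cabinet's frame. Axes turn with the bin: x from the front into the bin, y along the hinge, z up along the front panel (leans out by the joint angle). In this frame the blue front panel is x 0 to 8, y -88 to 88, z 0 to 110; when shut the cabinet's roof is z 115 to 123, from x = 8 back.
- bin_floor (a point): Centre of the bin's inner floor, at 39, 0, 6 in the bin_hinge frame; same axes. Seen from here the inside of the bin, open at the top, is x -31 to 31, y -70 to 70; side walls reach z 64, back wall z 54, front panel z 104.
- bin_pull (a point): Point to grip on the bin's black pull: an upright fin standing out from the front panel, 12 thick (y), x -45 to 0, z 74 to 100 of the bin_hinge frame; this point is at x -30, y 0, z 87; same axes.
- carton: Small brown carton, 46 x 46 x 75 high, about 0.05 kg, standing upright on the bench in front of the photometer (a like one far back left is not meant); origin at the centre of its underside, z up, x and y square to its sides.
- bottle: Bystander: white plastic bottle with a blue-grey cap, 56 diameter x 102 high, near the carton; origin at the centre of its underside.
- beaker: Bystander: small clear beaker, 56 diameter x 68 high, beside the cabinet; origin at the centre of its underside.
- timer: Bystander: small white bench timer with two buttons, 52 x 66 x 24 high, loose on the cabinet's roof at the back left; origin at the centre of its underside.
Mind the look-alikes: they are no part of the job. There is more than one size of the cabinet; the one meant has the size given above.

How it is judged:
By the outcome, as a careful person would: the job done as asked, in the order asked, and still so for the second after the job is handed in, with the robot touching nothing.
It also fails if it takes over 64 s, if anything falls off the work surface, if the arm or the gripper's body presses on something with over 40 N, if the wrist force passes 120 N, or if a joint passes its speed limit or range.

## Working session

There is one attempt and no reset: what is moved stays moved. The work goes in short steps, Python scripts to look and compute and a tool call to move; the robot and the scene stay as the last step left them, time stands still between calls to the robot, and variables do not carry over. Pictures are saved under pics/ and viewed, and the job is handed in when it is done.

Besides the shell and the picture viewer there is one more tool, called after "Request:" as name([rows], argument=value, ...), one row to a line, values as JSON. play_rows: Moves the arm, as the interface text tells. Its arguments: {"type":"object","properties":{"steps":{"type":"array"},"hand":{"type":"number"},"grip_force":{"type":"number"}},"required":["steps"]}

```bash
mkdir -p pics; ls; python3 - <<'E'
from cell import *
import cv2
print(read_state())
for n in ["side","top","wrist"]:
    p=camera_params(n); print(n,p)
    im=capture(n); cv2.imwrite(f"pics/{n}0.png",cv2.cvtColor(im,cv2.COLOR_RGB2BGR))
    for t in ["cabinet","bin","bin_hinge","bin_pull","carton","bottle","beaker","timer"]:
        for r in mark_of(n,t)[:3]: print(n,t,"mark",r["xy"],r["score"])
        
E
```

```text
pics
{'t': 0.0, 'joints': array([-1.32738715e+00,  3.53669891e-01,  1.63418989e+00,  3.10550238e-06,
        1.15516558e+00, -2.40666742e-03]), 'dq': array([-1.19362597e-03,  5.93485144e-04, -1.27599853e-03,  2.96793926e-04,
       -9.11479095e-05, -4.04822579e-04]), 'joint_torque': array([-1.45315375e-03, -6.05251694e+01, -3.42064404e+01, -1.38254691e-04,
        9.36479919e-03, -4.78537061e-06]), 'tcp_pos': array([ 152.0283604 , -605.96963597,  403.92405874]), 'tcp_rot': array([[ 9.69939420e-01,  2.43346265e-01, -3.42542497e-04],
       [ 2.43346506e-01, -9.69938422e-01,  1.39115538e-03],
       [ 6.28733655e-06, -1.43269296e-03, -9.99998974e-01]]), 'contact_force': array([0.23403336, 0.9290834 , 0.19900979]), 'torque': array([ 0.01726218, -0.01495204, -0.02246462]), 'opening': 85.39592523176003}
side {'mtx': array([[496.18072929,   0.        , 321.24479922],
       [  0.        , 496.18072929, 191.57306433],
       [  0.        ,   0.        ,   1.        ]]), 'R': array([[ 0.99755201, -0.06748962, -0.01830699],
       [-0.05475336, -0.59098677, -0.80482092],
       [ 0.04349787,  0.80385309, -0.59323532]]), 't': array([-635.657212  ,  136.21543827, 1671.6573533 ])}
side cabinet mark [369.2, 190.9] 0.92
side cabinet mark [299.0, 179.6] 0.71
side cabinet mark [312.4, 173.2] 0.5Traceback (most recent call last):
  File "<stdin>", line 8, in <module>
ValueError: it knows: beaker, bin_floor, bin_hinge, bin_pull, bottle, cabinet, carton, timer
```

```bash
python3 - <<'E'
from cell import *
import cv2
for n in ["side","top","wrist"]:
    p=camera_params(n); print(n,p)
    im=capture(n); cv2.imwrite(f"pics/{n}0.png",cv2.cvtColor(im,cv2.COLOR_RGB2BGR))
    if n=="wrist": continue
    for t in ["cabinet","bin_hinge","bin_pull","bin_floor","carton","bottle","beaker","timer"]:
        for r in mark_of(n,t)[:4]: print(n,t,"mark",r["xy"],r["score"])
print(read_state()["t"])
E
```

```text
side {'mtx': array([[496.18072929,   0.        , 321.24479922],
       [  0.        , 496.18072929, 191.57306433],
       [  0.        ,   0.        ,   1.        ]]), 'R': array([[ 0.99755201, -0.06748962, -0.01830699],
       [-0.05475336, -0.59098677, -0.80482092],
       [ 0.04349787,  0.80385309, -0.59323532]]), 't': array([-635.657212  ,  136.21543827, 1671.6573533 ])}
side cabinet mark [370.6, 190.3] 0.67
side cabinet mark [297.2, 181.1] 0.65
side bin_hinge mark [306.8, 181.9] 0.62
side bin_hinge mark [378.7, 197.3] 0.6
side bin_pull mark [311.7, 171.6] 0.84
side bin_pull mark [376.2, 185.6] 0.59
side bin_floor mark [369.8, 193.5] 0.81
side bin_floor mark [302.1, 180.1] 0.62
side carton mark [272.6, 271.4] 0.69
side carton mark [294.8, 182.6] 0.65
side bottle mark [312.3, 260.5] 0.67
side beaker mark [333.7, 172.7] 0.53
side timer mark [283.8, 150.3] 0.52
top {'mtx': array([[417.39830861,   0.        , 321.70780221],
       [  0.        , 417.39830861, 203.85806838],
       [  0.        ,   0.        ,   1.        ]]), 'R': array([[-0.02174474, -0.99975089,  0.00503166],
     
[... 389 characters left out ...]
mark [289.9, 127.3] 0.57
top bin_floor mark [246.9, 222.8] 0.67
top bin_floor mark [238.8, 228.4] 0.18
top bottle mark [389.8, 217.8] 0.73
top beaker mark [222.8, 183.8] 0.83
top beaker mark [269.3, 209.1] 0.62
top beaker mark [239.0, 230.2] 0.2
top timer mark [232.2, 246.8] 0.96
wrist {'mtx': array([[309.70691629,   0.        , 319.70026635],
       [  0.        , 309.70691629, 199.64225957],
       [  0.        ,   0.        ,   1.        ]]), 'R': array([[ 2.44686296e-01, -9.69602287e-01,  1.44029422e-04],
       [-9.20437023e-01, -2.32232372e-01,  3.14426163e-01],
       [-3.04834878e-01, -7.70683431e-02, -9.49281922e-01]]), 't': array([-624.74703098,  -42.87442297,  380.87648591])}
1.05
```

View pics/side0.png

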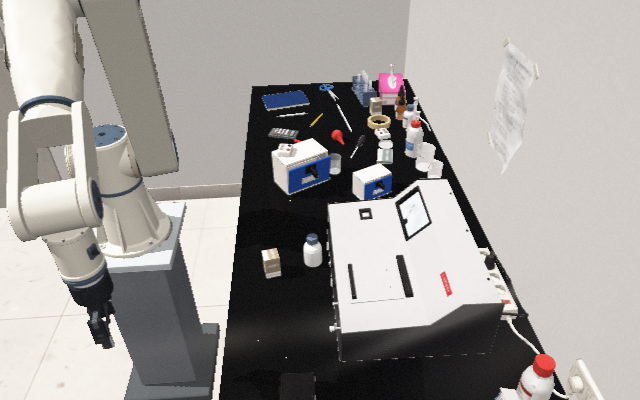

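View pics/top0.png

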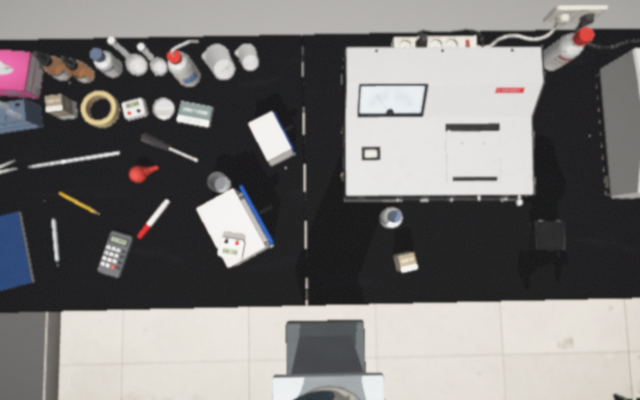

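View pics/wrist0.png

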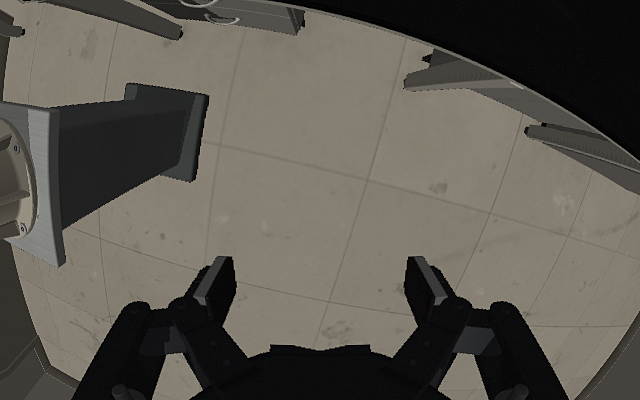

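```bash
python3 - <<'E'
import cv2
a=cv2.imread("pics/top0.png"); s=cv2.imread("pics/side0.png")
cv2.imwrite("pics/c1.png",cv2.resize(a[100:280,180:310],None,fx=4.4,fy=3.3*4/3.0*0+4.4*0.75,interpolation=2)[:600] if 0 else cv2.resize(a[100:275,180:310],None,fx=3.4,fy=3.4,interpolation=cv2.INTER_CUBIC))
cv2.imwrite("pics/c2.png",cv2.resize(s[130:285,250:400],None,fx=3.8,fy=3.8,interpolation=cv2.INTER_CUBIC))
cv2.imwrite("pics/c3.png",cv2.resize(a[195:285,360:440],None,fx=6,fy=6,interpolation=cv2.INTER_CUBIC))
E
```

```text
(no output)
```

View pics/c1.png

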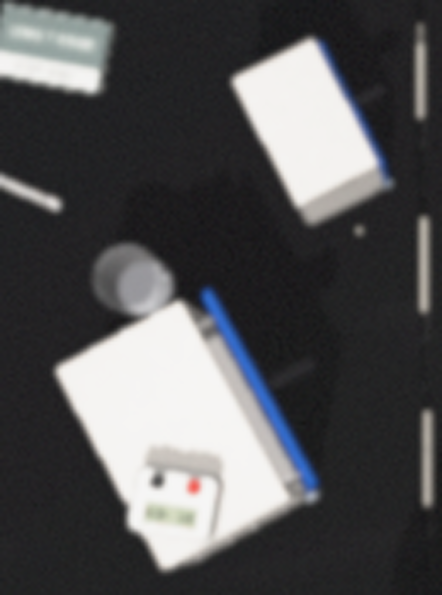

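View pics/c2.png

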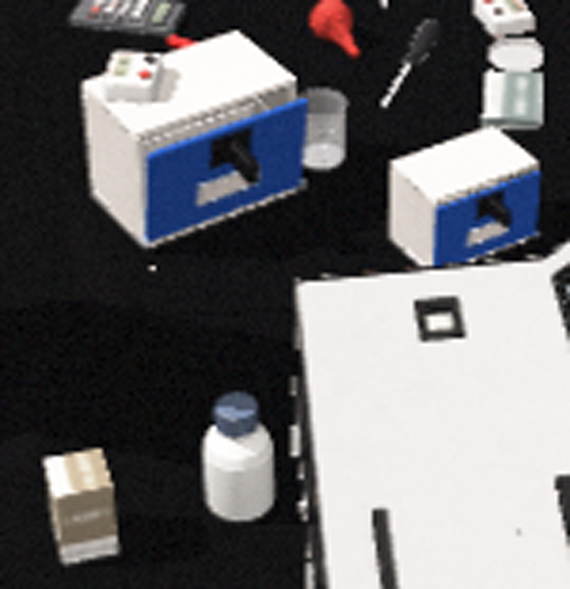

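View pics/c3.png

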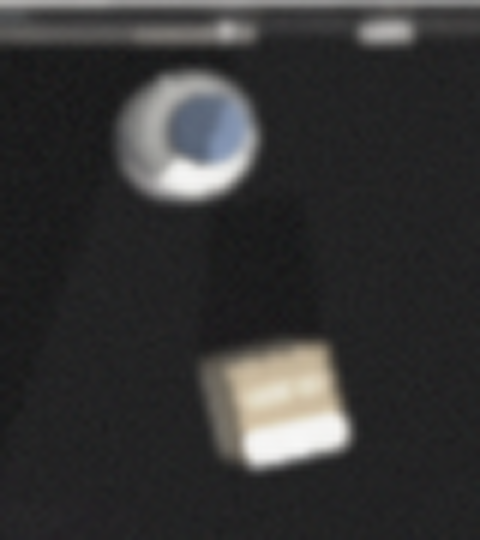

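```bash
cat > h.py <<'E'
import numpy as np
from cell import *
def proj(cam,X):
    p=camera_params(cam) if isinstance(cam,str) else cam
    c=np.asarray(X)@p["R"].T+p["t"]
    if isinstance(cam,str) and cam!="wrist":
        q=c@p["mtx"].T; return q[...,:2]/q[...,2:]
    f=p["mtx"][0,0]; rho=np.hypot(c[...,0],c[...,1]); th=np.arctan2(rho,c[...,2])
    return np.stack([f*th*c[...,0]/rho+p["mtx"][0,2],f*th*c[...,1]/rho+p["mtx"][1,2]],-1)
def Rz(a): return np.array([[np.cos(a),-np.sin(a),0],[np.sin(a),np.cos(a),0],[0,0,1.]])
def Ry(a): return np.array([[np.cos(a),0,np.sin(a)],[0,1,0],[-np.sin(a),0,np.cos(a)]])
def cab(p,X): return np.asarray(X,float)@Rz(p[2]).T+[p[0],p[1],0]
def bin_(p,th,X): return cab(p,np.asarray(X,float)@Ry(-th).T+[-63,0,12])
E
cat > fit.py <<'E'
from h import *
from scipy.optimize import least_squares
def uv(pts,s,off): return (np.array(pts,float)+.5)/s-.5+off
T=lambda p:uv(p,3.4,[180,100]); S=lambda p:uv(p,3.8,[250,130])
cp=np.array([[-55,-88,135],[55,-88,135],[55,88,135],[-55,88,135]])
bp=np.array([[0,-88,110],[0,88,110]])
tc=T([[182,302],[57,370],[165,570],[300,495]]); tb=T([[208,290],[316,487]])
sc=S([[297,85],[238,32],[83,85],[133,140]]); sb=S([[305,98],[147,152]])
sbot=S([[148,243],[303,185]]); bb=np.array([[0,88,0],[0,-88,0]])
def res(v,full=False):
    p,th=v[:3],v[3]
    r=[proj("top",cab(p,cp))-tc,proj("top",bin_(p,th,bp))-tb,proj("side",cab(p,cp))-sc,proj("side",bin_(p,th,bp))-sb,proj("side",bin_(p,th,bb))-sbot]
    return r if full else np.concatenate(r).ravel()
best=least_squares(res,[600,200,2.06,0.05],loss="soft_l1"); print(best.x,best.cost); [print(r.round(1).tolist()) for r in res(best.x,True)]
kt=uv([[230,368],[330,342],[350,440],[248,468]],6,[360,195]); ks=S([[43,458],[97,449],[112,485],[57,497]]); kb=S([[118,553],[65,562]])
# corner order from top image: (left,up)=( +y,+x), (right,up)=(-y,+x), (right,down)=(-y,-x), (left,down)=(+y,-x)
h=23; k=np.array([[h,h,75],[h,-h,75],[-h,-h,75],[-h,h,75.]])
ksm=k[[3,0,1,2]]; kbm=np.array([[h,-h,0],[-h,-h,0.]])
def r2(v,full=False):
    r=[proj("top",cab(v,k))-kt,proj("side",cab(v,ksm))-ks,proj("side",cab(v,kbm))-kb]
    return r if full else np.concatenate(r).ravel()
b2=least_squares(r2,[450,-200,0.1],loss="soft_l1"); print(b2.x,b2.cost);[print(r.round(1).tolist()) for r in r2(b2.x,True)]
for n,t in [("top","bottle"),("side","bottle"),("top","beaker"),("side","beaker")]:
    pass
E
python3 fit.py
```

```text
[5.75057330e+02 2.44993341e+02 2.06815666e+00 8.55527412e-02] 5.838780169605641
[[0.5, -0.9], [0.4, -0.2], [0.8, -0.3], [-1.8, 0.6]]
[[-0.4, 0.1], [-0.1, -0.4]]
[[-0.3, -1.7], [-0.5, -0.3], [-0.8, -0.6], [0.7, -1.3]]
[[0.2, 0.1], [-0.3, 1.0]]
[[-0.1, 0.9], [-0.4, 0.7]]
[ 4.71215083e+02 -2.25843692e+02  2.19277803e-01] 2.619264401928717
[[-0.4, -0.3], [-0.9, 0.0], [0.1, 0.1], [0.9, -0.5]]
[[-0.2, 0.0], [0.7, -0.8], [0.1, -0.0], [-0.9, 0.2]]
[[0.2, 0.1], [-0.8, 1.1]]
```

```bash
cat >> h.py <<'E'
def atz(cam,uv,z):
    import cv2
    p=camera_params(cam)
    d=np.array([(uv[0]-p["mtx"][0,2])/p["mtx"][0,0],(uv[1]-p["mtx"][1,2])/p["mtx"][1,1],1])
    d=p["R"].T@d; C=-p["R"].T@p["t"]; return C+d*(z-C[2])/d[2]
E
python3 - <<'E'
from h import *
print("bottle cap top",atz("top",(394,216.5),102),"base side",atz("side",(312.6,264.5),0),atz("side",(312.5,235),102))
print("beaker",atz("top",(217,182),0),atz("top",(216.5,182),68))
print("photometer",atz("top",(345,195),100),atz("side",(329,205),100),atz("side",(340,358),0),atz("side",(338,330),80))
C=[-camera_params(n)["R"].T@camera_params(n)["t"] for n in("top","side")];print(C)
E
```

```text
bottle cap top [ 595.08725643 -187.88232704  102.        ] base side [ 596.53246953 -205.82121855    0.        ] [ 600.2987331  -184.53620801  102.        ]
beaker [714.35054771 315.52681617   0.        ] [704.39231391 300.29795829  68.        ]
photometer [656.63568948 -56.91839568 100.        ] [661.50486403 -40.62996872 100.        ] [ 648.11017606 -545.45743661    0.        ] [ 645.22461794 -520.64455109   80.        ]
[array([ 533.76369919,   14.870113  , 1229.50597695]), array([  568.84583839, -1306.16566965,  1089.67825489])]
```

```bash
cat >> h.py <<'E'
from scipy.spatial.transform import Rotation as Rot
CAB=np.array([575.06,244.99,2.0682]); GR=155.
def toolR(p,phi):  # tilt phi outwards of the cabinet frame p
    c,s=np.cos(phi),np.sin(phi)
    return Rz(p[2])@np.array([[c,0,s],[0,-1,0],[s,0,-c]])
def downR(yang): # tool down, jaw y at angle
    c,s=np.cos(yang),np.sin(yang)
    return np.array([[-s,c,0],[c,s,0],[0,0,-1.]])
def plan(wps,vmax=45,wmax=.15,start=None):
    """wps: list of (tcp pos mm, R) ; prints rows in tool axes"""
    s=read_state() if start is None else None
    P,R=(s["tcp_pos"],s["tcp_rot"]) if start is None else start
    rows=[]
    for (Q,S) in wps:
        dist=np.linalg.norm(np.asarray(Q)-P); rv=Rot.from_matrix(R.T@S).as_rotvec()
        n=int(max(1,np.ceil(dist/vmax),np.ceil(np.linalg.norm(rv)/wmax)))
        P0,R0=np.array(P),np.array(R); 
        for i in range(1,n+1):
            Pt=P0+(np.asarray(Q)-P0)*i/n; Rt=R0@Rot.from_rotvec(rv*i/n).as_matrix()
            sh=np.round(R.T@(Pt-P)/1000,4); tu=np.round(Rot.from_matrix(R.T@Rt).as_rotvec(),4)
            rows.append([float(x)+0. for x in np.r_[sh,tu]])
            P=P+R@sh*1000; R=R@Rot.from_rotvec(tu).as_matrix()
    print(len(rows)); print("["+",".join("["+",".join(f"{x:g}" for x in r)+"]" for r in rows)+"]")
    return P,R
def grasp_tcp(g,R): return np.asarray(g)-GR*R[:,2]
E
python3 - <<'E'
from h import *
R=toolR(CAB,0.0); 
g=bin_(CAB,0.08,[-33,0,87]); print(g)
print(plan([(grasp_tcp(g+[0,0,110],R),R)],vmax=60,wmax=.12))
E
```

```text
[624.13299302 154.6055218   96.08456355]
16
[[0.0402,-0.0389,0.0027,0,0,-0.1139],[0.0443,-0.0342,0.0028,0,0,-0.1139],[0.048,-0.0288,0.0027,0,0,-0.1139],[0.0509,-0.0232,0.0027,0,0,-0.1139],[0.0532,-0.0173,0.0027,0,0,-0.1139],[0.0549,-0.0112,0.0028,0,0,-0.1139],[0.0557,-0.0048,0.0027,0,0,-0.1139],[0.056,0.0016,0.0027,0,0,-0.1139],[0.0554,0.0079,0.0027,0,0,-0.1139],[0.0541,0.0141,0.0028,0,0,-0.1139],[0.0522,0.0202,0.0027,0,0,-0.1139],[0.0495,0.026,0.0027,0,0,-0.1139],[0.0463,0.0315,0.0027,0,0,-0.1139],[0.0424,0.0365,0.0028,0,0,-0.1139],[0.038,0.0411,0.0027,0,-0.0001,-0.1139],[0.0331,0.0451,0.0027,0,0,-0.1139]]
(array([624.07768516, 154.6220257 , 361.08474522]), array([[-4.77153687e-01,  8.78819867e-01,  1.70992111e-05],
       [ 8.78819866e-01,  4.77153687e-01, -4.15485277e-05],
       [-4.46726233e-05, -4.79790676e-06, -9.99999999e-01]]))
```

Request:
play_rows([
  [[0.0402,-0.0389,0.0027,0,0,-0.114],[0.0443,-0.0342,0.0028,0,0,-0.114],[0.048,-0.0288,0.0027,0,0,-0.114],[0.0509,-0.0232,0.0027,0,0,-0.114],[0.0532,-0.0173,0.0027,0,0,-0.114],[0.0549,-0.0112,0.0028,0,0,-0.114],[0.0557,-0.0048,0.0027,0,0,-0.114],[0.056,0.0016,0.0027,0,0,-0.114],[0.0554,0.0079,0.0027,0,0,-0.114],[0.0541,0.0141,0.0028,0,0,-0.114],[0.0522,0.0202,0.0027,0,0,-0.114],[0.0495,0.026,0.0027,0,0,-0.114],[0.0463,0.0315,0.0027,0,0,-0.114],[0.0424,0.0365,0.0028,0,0,-0.114],[0.038,0.0411,0.0027,0,0,-0.114],[0.0331,0.0451,0.0027,0,0,-0.114],[0,0,0,0,0,0]],
], hand=-1, grip_force=40)

```text
t: 3.18
tcp_pos: [624.9, 158.1, 360.6]
tcp_rot: [[-0.482, 0.876, 0.001], [0.876, 0.482, 0.001], [0.0, 0.001, -1.0]]
contact_force: [-0.6, -0.4, -0.2]
opening: 85.3
```

```bash
python3 - <<'E'
from h import *
import cv2
s=read_state();print(s["t"],s["tcp_pos"],s["joints"].round(3));print(s["tcp_rot"].round(3))
p=camera_params("wrist"); im=capture("wrist"); im=cv2.cvtColor(im,cv2.COLOR_RGB2BGR)
for n in ("bin_pull","bin_hinge","timer","beaker"): print(n,[(r["xy"],r["score"]) for r in mark_of("wrist",n)[:2]])
cp=np.array([[-55,-88,135],[55,-88,135],[55,88,135],[-55,88,135]])
q=proj(p,cab(CAB,cp)); print(q)
for u in q: cv2.circle(im,tuple(int(v) for v in u.round()),3,(0,255,0),1)
for th,c in ((0.,(0,255,255)),(0.085,(0,0,255))):
  for u in proj(p,bin_(CAB,th,[[0,-88,110],[0,88,110],[-45,6,100],[-45,-6,100],[0,6,100]])): cv2.circle(im,tuple(int(v) for v in u.round()),3,c,1)
cv2.imwrite("pics/w1.png",im)
cv2.imwrite("pics/w1c.png",cv2.resize(im[:,120:520],None,fx=1.5,fy=1.5,interpolation=2))
E
```

```text
3.175 [624.8537501  158.10118407 360.59740205] [ 2.450e-01  4.250e-01  1.630e+00  1.000e-03  1.086e+00 -2.580e-01]
[[-0.482  0.876  0.001]
 [ 0.876  0.482  0.001]
 [ 0.     0.001 -1.   ]]
bin_pull [([321.2, 205.4], 0.85)]
bin_hinge []
timer [([241.0, 35.0], 0.76)]
beaker [([444.5, 103.8], 0.75)]
[[4.46546356e+02 1.60516392e+02]
 [4.51214124e+02 1.75020374e+00]
 [1.85903203e+02 4.49063302e-01]
 [1.88272396e+02 1.58834484e+02]]
```

View pics/w1c.png

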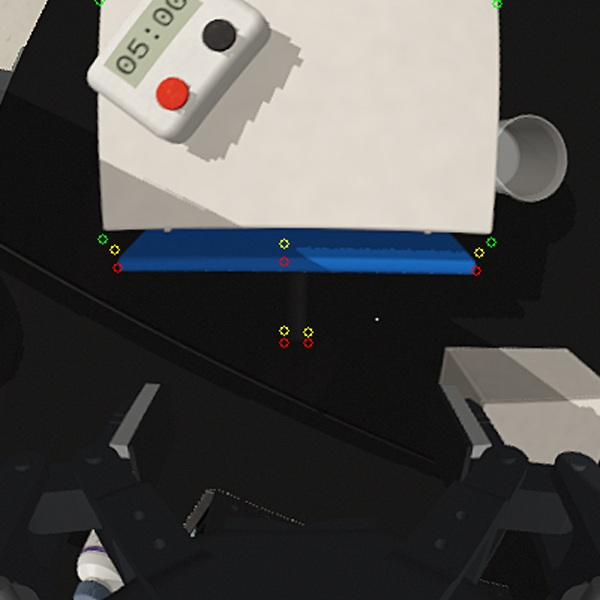

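```bash
cat > refit.py <<'E'
exec(open("fit.py").read().split("best=")[0])
from h import *
p=camera_params("wrist")
W=lambda a:(np.array(a,float)+.5)/1.5-.5+[120,0]
wc=W([[102,230],[493,233]]); wb=W([[117,270],[476,272]])
def res2(v,full=False):
    r=[1.0*(proj(p,cab(v,cp[[3,0]]))-wc),1.0*(proj(p,bin_(v,v[3],bp[[1,0]]))-wb)]
    if full: return r
    return np.r_[np.concatenate(r).ravel()*1.5,res(v)]
b=least_squares(res2,[575,245,2.07,.08],loss="soft_l1");print(b.x.round(4),b.cost)
for r in res2(b.x,True)+res(b.x,True): print(r.round(1).tolist())
import cv2
im=cv2.imread("pics/w1.png")[170:260,270:370]; im=np.clip(im.astype(float)*4,0,255).astype(np.uint8)
cv2.imwrite("pics/w1d.png",cv2.resize(im,None,fx=6,fy=6,interpolation=2))
E
python3 refit.py
```

```text
[5.723009e+02 2.443650e+02 2.061900e+00 1.285000e-01] 15.157965854317021
[[1.2, 0.1], [-0.8, 0.0]]
[[1.2, -0.4], [0.3, 0.1]]
[[1.0, 0.2], [0.8, 0.6], [0.8, 0.7], [-1.7, 1.9]]
[[1.7, 0.3], [1.6, 0.0]]
[[-1.1, -1.4], [-1.1, -0.2], [-1.5, -0.5], [-0.3, -1.2]]
[[0.1, 1.1], [-0.7, 1.9]]
[[-1.0, 1.0], [-1.1, 0.9]]
```

View pics/w1d.png

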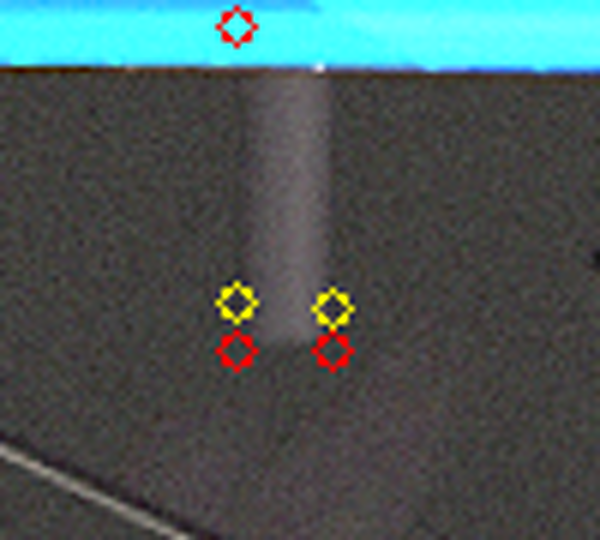

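```bash
sed -i 's/^CAB=.*; GR/CAB=np.array([572.5,244.4,2.0625]); GR/' h.py; python3 - <<'E'
from h import *
p=camera_params("wrist")
for th in (.1,.12): print(proj(p,bin_(CAB,th,[[-45,0,100],[0,0,100],[0,-88,110],[0,88,110]])).round(1).tolist())
th=.115
R=toolR(CAB,0.0)
g=bin_(CAB,th,[-31,0,87]); print(g)
plan([(grasp_tcp(g+[0,0,60],R),R),(grasp_tcp(g,R),R)],vmax=20,wmax=.12)
E
```

```text
[[318.2, 225.0], [318.5, 170.6], [438.3, 177.3], [198.8, 175.6]]
[[318.2, 226.7], [318.5, 173.2], [437.9, 180.1], [199.2, 178.4]]
[621.49663679 152.9164254   94.8681989 ]
7
[[0,-0.0006,0.0171,-0.0002,0,0.0019],[-0.0001,-0.0006,0.0171,-0.0001,0,0.0019],[0,-0.0006,0.0171,-0.0002,0,0.0019],[0,0,0.015,0,0,0],[0,0,0.015,0,0,0],[0,0,0.015,0,0,0],[0,0,0.015,0,0,0]]
```

Request:
play_rows([
  [[0,-0.0006,0.0171,0,0,0.0019],[0,-0.0006,0.0171,0,0,0.0019],[0,-0.0006,0.0171,0,0,0.0019],[0,0,0.015,0,0,0],[0,0,0.015,0,0,0],[0,0,0.015,0,0,0],[0,0,0.015,0,0,0],[0,0,0,0,0,0]],
])

```text
t: 4.42
tcp_pos: [621.4, 154.0, 248.3]
tcp_rot: [[-0.474, 0.881, -0.002], [0.881, 0.474, -0.001], [0.001, -0.002, -1.0]]
contact_force: [0.6, 0.2, 0.8]
opening: 85.6
```

```bash
python3 - <<'E'
from h import *
import cv2
s=read_state();print(s["t"],s["tcp_pos"],s["contact_force"]);print(s["tcp_rot"].round(4))
g=s["tcp_pos"]+GR*s["tcp_rot"][:,2]; print("grasp in cab",(g-[CAB[0],CAB[1],0])@Rz(CAB[2]))
im=capture("wrist"); im=cv2.cvtColor(im,cv2.COLOR_RGB2BGR)
im=np.clip(im[80:400,120:520].astype(float)*2,0,255).astype(np.uint8)
cv2.imwrite("pics/w2.png",cv2.resize(im,None,fx=1.5,fy=1.5))
E
```

```text
4.425 [621.43531898 154.00890444 248.28306421] [0.60612217 0.22391772 0.78327149]
[[-4.736e-01  8.807e-01 -2.300e-03]
 [ 8.807e-01  4.736e-01 -5.000e-04]
 [ 6.000e-04 -2.200e-03 -1.000e+00]]
grasp in cab [-102.69521399   -0.11427639   93.28348036]
```

View pics/w2.png

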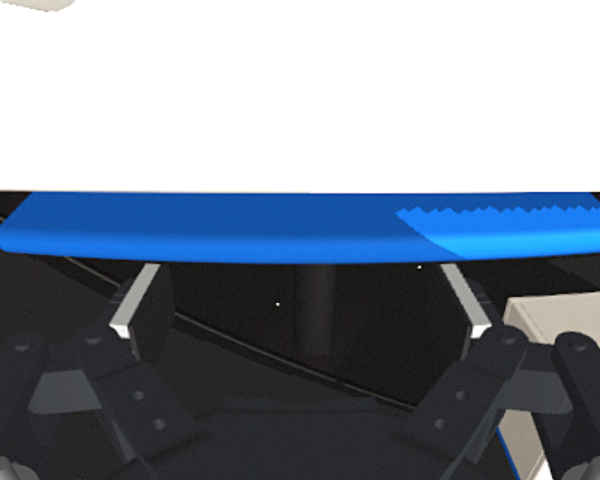

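```bash
python3 - <<'E'
from h import *
s=read_state();R=s["tcp_rot"];g=s["tcp_pos"]+GR*R[:,2]; p=camera_params("wrist")
f=lambda X:((proj(p,np.array(X))-[120,80])*1.5).round(1)
print(f(g+42.5*R[:,1]),f(g-42.5*R[:,1]),f(g))
print(f(g-13*R[:,2]+42.5*R[:,1]),f(g-13*R[:,2]-42.5*R[:,1]))
print(f(bin_(CAB,.115,[[-45,6,100],[-45,-6,100],[-45,0,87],[0,0,100]])))
E
```

```text
[431.1 295. ] [170.8 294.7] [301.1 297.9]
[441.4 317.5] [160.7 317.2]
[[279.5 360.7]
 [317.8 360.9]
 [298.8 333. ]
 [299.  241.7]]
```

```bash
python3 - <<'E'
from h import *
import cv2
for k in range(2):
    s=read_state();print(s["t"],s["tcp_pos"].round(2),abs(s["dq"]).max())
    p=camera_params("wrist"); im=capture("wrist")
im=cv2.cvtColor(im,cv2.COLOR_RGB2BGR); im=np.clip(im[80:400,120:520].astype(float)*2,0,255).astype(np.uint8)
c=np.array([572.5,244.4,2.0625])
for cc,col in ((CAB,(0,0,255)),(CAB+[4,2.1,0],(0,255,0))):
  for u in ((proj(p,np.r_[bin_(cc,.115,[[-45,6,100],[-45,-6,100],[0,0,110],[0,40,110],[0,-40,110]]),cab(cc,[[-55,0,135]])])-[120,80])*1.5): cv2.circle(im:=im if 0 else im,(0,0),0,(0,0,0)) ; 
print(((proj(p,np.r_[bin_(CAB+[4,2.1,0],.115,[[-45,6,100],[-45,-6,100],[0,0,110],[0,40,110],[0,-40,110]]),cab(CAB+[4,2.1,0],[[-55,0,135]])])-[120,80])*1.5).round(1))
cv2.imwrite("pics/w3.png",cv2.resize(im,None,fx=1.5,fy=1.5))
E
```

```text
4.475 [621.81 154.1  249.21] 0.01906438928447688
4.525 [622.05 154.16 249.82] 0.012984760864244603
[[292.6 359.4]
 [330.7 359.3]
 [315.9 262.5]
 [154.9 259.3]
 [473.2 259.1]
 [319.8 203.6]]
```

View pics/w3.png

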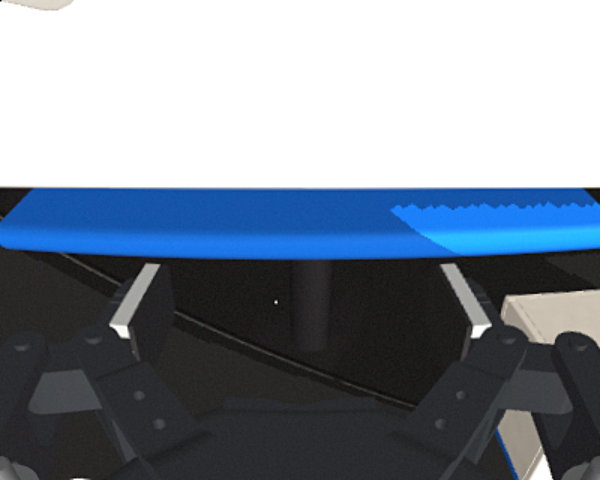

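```bash
cat > fw.py <<'E'
from h import *
from scipy.optimize import least_squares
p=camera_params("wrist")
def r(v):
    c=CAB+[v[0],v[1],v[3]]
    a=(proj(p,np.r_[cab(c,[[-55,0,135],[-55,60,135]]),bin_(c,v[2],[[0,0,110],[-45,6,100],[-45,-6,100],[0,70,110],[0,-70,110]])])-[120,80])*1.5
    return np.r_[a[0,1]-187.5,a[1,1]-187.5,a[2,1]-260,a[3]-[293,351],a[4]-[329,350],np.interp(40,[0,80],[248,254])-a[5,1] if 0 else 0,0, 20*v[3]*10]
s=least_squares(r,[4,2,.12,0],loss="soft_l1"); print(s.x,r(s.x).round(1)); print(CAB+[s.x[0],s.x[1],s.x[3]],s.x[2])
E
python3 fw.py
```

```text
[2.07196886e+00 4.67196457e+00 1.40666643e-01 4.38513055e-03] [-0.1 -0.6 -0.6 -0.9  2.8  0.9  3.5  0.   0.   0.9]
[574.57196886 249.07196457   2.06688513] 0.1406666428467582
```

```bash
sed -i 's/^CAB=.*; GR/CAB=np.array([574.6,249.0,2.066]); GR/' h.py; python3 - <<'E'
from h import *
R=toolR(CAB,0.0)
g=bin_(CAB,.14,[-31,0,86]); print(g, bin_(CAB,.14,[-30,0,87]))
plan([(grasp_tcp(g,R),R)],vmax=20,wmax=.12)
E
```

```text
[624.82855492 155.99982028  92.83273912] [624.42430592 156.74830348  93.96249823]
1
[[0.0004,0.0032,0.0024,0.0008,0.0002,-0.002]]
```

Request:
play_rows([
  [[0.0004,0.0032,0.0024,0.001,0,-0.002],[0,0,0,0,0,0]],
])

```text
t: 4.82
tcp_pos: [624.9, 156.1, 247.7]
tcp_rot: [[-0.475, 0.88, -0.0], [0.88, 0.475, -0.0], [-0.0, -0.0, -1.0]]
contact_force: [-0.2, -0.2, 0.4]
opening: 85.4
```

Request:
play_rows([
  [[0,0,0,0,0,0],[0,0,0,0,0,0],[0,0,0,0,0,0],[0,0,0,0,0,0],[0,0,0,0,0,0],[0,0,0,0,0,0]],
], hand=1, grip_force=40)

```text
t: 5.58
tcp_pos: [624.7, 156.0, 247.5]
tcp_rot: [[-0.475, 0.88, -0.0], [0.88, 0.475, -0.0], [-0.0, -0.001, -1.0]]
contact_force: [1.2, 0.0, 1.0]
opening: 11.4
```

```bash
python3 - <<'E'
from h import *
import cv2
s=read_state();print(s["t"],s["tcp_pos"],s["contact_force"],s["opening"])
g=s["tcp_pos"]+GR*s["tcp_rot"][:,2]; print("grasp in cab",(g-[CAB[0],CAB[1],0])@Rz(CAB[2]))
im=capture("wrist"); im=cv2.cvtColor(im,cv2.COLOR_RGB2BGR)
im=np.clip(im[80:400,120:520].astype(float)*2,0,255).astype(np.uint8)
cv2.imwrite("pics/w4.png",cv2.resize(im,None,fx=1.5,fy=1.5))
E
```

```text
5.575 [624.68736874 156.00739227 247.48014531] [1.20833134 0.01045332 0.96017838] 11.43941626451811
grasp in cab [-105.62874424    0.20990452   92.4801711 ]
```

View pics/w4.png

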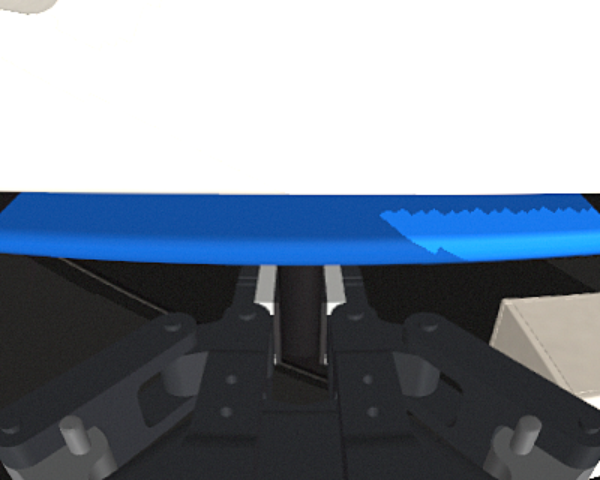

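```bash
cat >> h.py <<'E'
def swing(P,R,d0,d1,n):
    """waypoints rotating pose (P,R) about hinge; positive = opening"""
    H=cab(CAB,[[-63,0,12]])[0]; ax=Rz(CAB[2])[:,1]
    out=[]
    for d in np.linspace(d0,d1,n+1)[1:]:
        Q=Rot.from_rotvec(-ax*d).as_matrix(); out.append((H+Q@(P-H),Q@R))
    return out
E
python3 - <<'E'
from h import *
s=read_state()
print(plan(swing(s["tcp_pos"],s["tcp_rot"],0,.56,12),vmax=60,wmax=.18))
E
```

```text
12
[[-0.0109,0,0.0022,0,0.0467,0],[-0.011,0,0.0023,0,0.0466,-0.0001],[-0.0109,0,0.0022,0,0.0467,0],[-0.011,0,0.0023,0,0.0467,0],[-0.0109,0,0.0022,0,0.0466,0],[-0.0109,0,0.0023,0,0.0467,-0.0001],[-0.011,0,0.0022,0,0.0467,0],[-0.0109,0,0.0023,0,0.0466,0],[-0.011,0,0.0022,0,0.0467,0],[-0.0109,0,0.0023,0,0.0467,-0.0001],[-0.0109,0,0.0022,0,0.0466,0],[-0.011,0,0.0022,0,0.0467,0]]
(array([681.05153306,  51.61454161, 188.91861148]), array([[-4.02623535e-01,  8.79734080e-01, -2.52907567e-01],
       [ 7.45510450e-01,  4.75465775e-01,  4.67061522e-01],
       [ 5.31138831e-01, -4.95272588e-04, -8.47284661e-01]]))
```

Request:
play_rows([
  [[-0.0109,0,0.0022,0,0.0467,0],[-0.011,0,0.0023,0,0.0466,0],[-0.0109,0,0.0022,0,0.0467,0],[-0.011,0,0.0023,0,0.0467,0]],
])

```text
t: 6.12
tcp_pos: [645.2, 118.0, 235.6]
tcp_rot: [[-0.467, 0.88, -0.089], [0.864, 0.475, 0.165], [0.187, -0.0, -0.982]]
contact_force: [-1.0, 0.6, 1.9]
opening: 11.4
```

Request:
play_rows([
  [[-0.0109,0,0.0022,0,0.0466,0],[-0.0109,0,0.0023,0,0.0467,0],[-0.011,0,0.0022,0,0.0467,0],[-0.0109,0,0.0023,0,0.0466,0],[-0.011,0,0.0022,0,0.0467,0]],
])

```text
t: 6.75
tcp_pos: [668.7, 74.5, 209.8]
tcp_rot: [[-0.433, 0.88, -0.195], [0.803, 0.475, 0.36], [0.409, -0.0, -0.912]]
contact_force: [-1.3, 0.8, 2.2]
opening: 11.3
```

Request:
play_rows([
  [[-0.0109,0,0.0023,0,0.0467,0],[-0.0109,0,0.0022,0,0.0466,0],[-0.011,0,0.0022,0,0.0467,0],[0,0,0,0,0,0],[0,0,0,0,0,0]],
])

```text
t: 7.38
tcp_pos: [681.1, 51.4, 189.1]
tcp_rot: [[-0.401, 0.88, -0.254], [0.745, 0.475, 0.469], [0.533, -0.001, -0.846]]
contact_force: [-1.0, -0.6, 8.8]
opening: 11.4
```

```bash
python3 - <<'E'
from h import *
import cv2
s=read_state();print(s["t"],s["tcp_pos"],s["contact_force"],s["opening"],s["joints"].round(2))
g=s["tcp_pos"]+GR*s["tcp_rot"][:,2]; c=(g-[CAB[0],CAB[1],0])@Rz(CAB[2]); print("grasp in cab",c)
print("theta", np.arctan2(-(c[0]+63),c[2]-12)-np.arctan2(30.5,86), np.arctan2(42.63,80.5)-np.arctan2(31,86))
for n in("side","top"):
  im=capture(n); im=cv2.cvtColor(im,cv2.COLOR_RGB2BGR); a=(slice(130,285),slice(250,400)) if n=="side" else (slice(130,275),slice(190,340))
  cv2.imwrite(f"pics/{n}5.png",cv2.resize(im[a],None,fx=3.8,fy=3.8,interpolation=2))
E
```

```text
7.375 [681.13327539  51.37811399 189.06665972] [-0.95657108 -0.58291617  8.75696816] 11.351019865301817 [-0.04  0.76  1.53  0.51  1.21 -0.81]
grasp in cab [-141.85185673    0.26796892   57.94458122]
theta 0.7024048588081624 0.14105181058218247
```

View pics/side5.png

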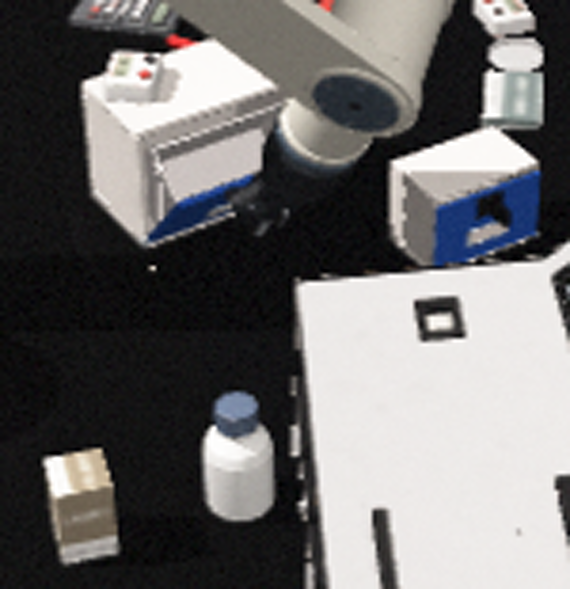

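View pics/top5.png

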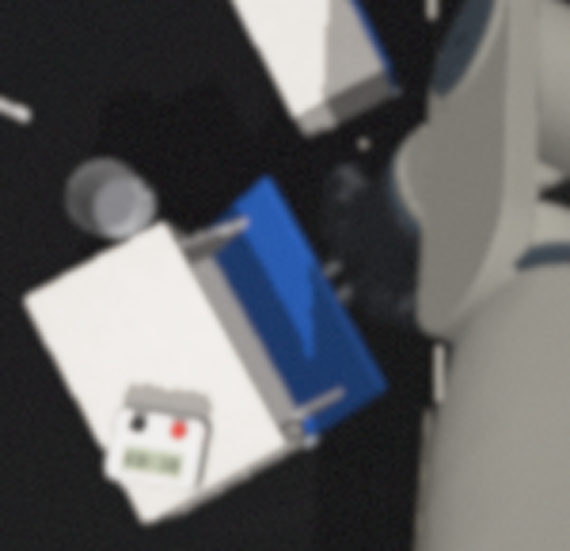

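Request:
play_rows([
  [[0,0,0,0,0,0],[0,0,0,0,0,0],[0,0,0,0,0,0],[0,0,-0.02,0,0,0],[0,0,-0.03,0,0,0],[0,0,-0.035,0,0,0],[0,0,-0.035,0,0,0]],
], hand=-1)

```text
t: 8.35
tcp_pos: [711.8, -5.6, 292.8]
tcp_rot: [[-0.403, 0.88, -0.252], [0.746, 0.475, 0.467], [0.53, -0.0, -0.848]]
contact_force: [0.2, 0.9, -0.0]
opening: 85.5
```

```bash
python3 - <<'E'
from h import *
s=read_state();print(s["t"],s["tcp_pos"],s["contact_force"],s["opening"])
R=downR(.219)
print(plan([([600,-30,360],R),([471-6,-226,325],R)],vmax=50,wmax=.12))
E
```

```text
8.35 [711.82888711  -5.63917807 292.79773771] [ 0.23257754  0.88929183 -0.01557596] 85.46586922903603
11
[[0.0104,-0.0183,-0.0067,-0.0129,-0.0926,0.0448],[0.0089,-0.0187,-0.0078,-0.0129,-0.0926,0.0448],[0.0073,-0.0189,-0.0088,-0.0129,-0.0926,0.0448],[0.0056,-0.0191,-0.0097,-0.0129,-0.0926,0.0448],[0.0038,-0.0192,-0.0103,-0.0129,-0.0926,0.0447],[0.002,-0.0192,-0.0109,-0.0129,-0.0925,0.0448],[-0.0324,-0.0349,0.007,0,0,0],[-0.0324,-0.0348,0.007,0,0,0],[-0.0324,-0.0349,0.007,0,0,0],[-0.0324,-0.0349,0.007,0,0,0],[-0.0324,-0.0348,0.007,0,0,0]]
(array([ 465.04301997, -225.98693563,  324.98617417]), array([[-2.17285616e-01,  9.76108068e-01,  6.16485451e-06],
       [ 9.76108067e-01,  2.17285615e-01,  4.46617670e-05],
       [ 4.22551770e-05,  1.57219238e-05, -9.99999999e-01]]))
```

Request:
play_rows([
  [[0.0104,-0.0183,-0.0067,-0.0129,-0.0926,0.0448],[0.0089,-0.0187,-0.0078,-0.0129,-0.0926,0.0448],[0.0073,-0.0189,-0.0088,-0.0129,-0.0926,0.0448],[0.0056,-0.0191,-0.0097,-0.0129,-0.0926,0.0448],[0.0038,-0.0192,-0.0103,-0.0129,-0.0926,0.0447],[0.002,-0.0192,-0.0109,-0.0129,-0.0925,0.0448],[-0.0324,-0.0349,0.007,0,0,0],[-0.0324,-0.0348,0.007,0,0,0],[-0.0324,-0.0349,0.007,0,0,0],[-0.0324,-0.0349,0.007,0,0,0],[-0.0324,-0.0348,0.007,0,0,0],[0,0,0,0,0,0],[0,0,0,0,0,0],[0,0,0,0,0,0]],
])

```text
t: 10.1
tcp_pos: [465.3, -224.4, 323.5]
tcp_rot: [[-0.218, 0.976, -0.0], [0.976, 0.218, 0.0], [0.0, -0.0, -1.0]]
contact_force: [0.3, -0.8, 1.2]
opening: 85.7
```

```bash
python3 - <<'E'
from h import *
import cv2
s=read_state();print(s["t"],s["tcp_pos"],s["contact_force"],abs(s["dq"]).max());print(s["tcp_rot"].round(3))
p=camera_params("wrist"); im=capture("wrist"); im=cv2.cvtColor(im,cv2.COLOR_RGB2BGR)
print([(r["xy"],r["score"]) for r in mark_of("wrist","carton")[:2]])
K=[471.2,-225.8,.219]; h=23
top=proj(p,cab(K,[[h,h,75],[h,-h,75],[-h,-h,75],[-h,h,75.]])); bot=proj(p,cab(K,[[h,h,0],[h,-h,0],[-h,-h,0],[-h,h,0.]]))
o=im.copy()
x0,y0=200,0; f=2.3
big=cv2.resize(im[y0:y0+260,x0:x0+260],None,fx=f,fy=f,interpolation=2)
big=np.clip(big.astype(float)*1.3,0,255).astype(np.uint8)
T=lambda u:tuple(int(v) for v in (((u-[x0,y0])+.5)*f-.5).round())
for u in top: cv2.circle(big,T(u),3,(0,255,0),1)
for u in bot: cv2.circle(big,T(u),3,(0,0,255),1)
print([T(u) for u in top])
cv2.imwrite("pics/w6.png",big)
E
```

```text
10.1 [ 465.30485257 -224.42461173  323.46353362] [ 0.28513506 -0.81901757  1.23768144] 0.005814531853925871
[[-0.218  0.976 -0.   ]
 [ 0.976  0.218  0.   ]
 [ 0.    -0.    -1.   ]]
[([325.6, 188.1], 0.8)]
[(367, 425), (361, 555), (227, 555), (223, 425)]
```

View pics/w6.png

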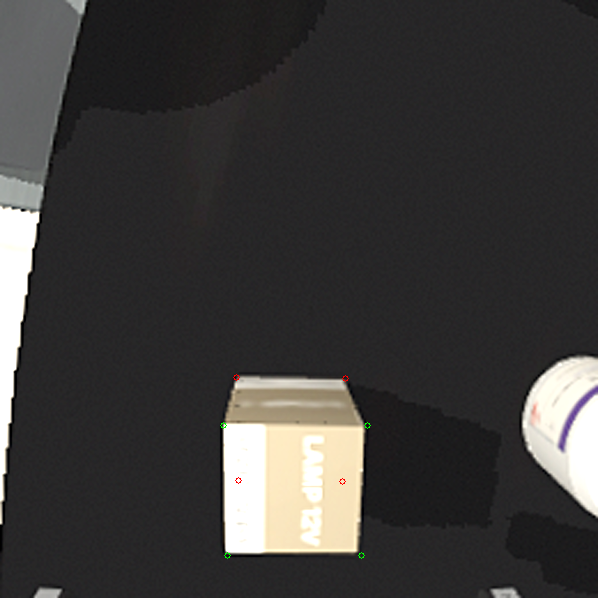

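```bash
python3 - <<'E'
from h import *
R=downR(.219)
plan([([470.3,-226,260],R),([470.3,-226,213],R)],vmax=25,wmax=.12)
E
```

```text
5
[[-0.001,0.0015,0.021,-0.0002,-0.0001,0.0005],[-0.0009,0.0016,0.0211,-0.0001,-0.0002,0.0005],[-0.0009,0.0015,0.021,-0.0002,-0.0001,0.0005],[0,0,0.0235,0,0,0],[0,0,0.0235,0,0,0]]
```

Request:
play_rows([
  [[-0.001,0.0015,0.021,0,0,0.0005],[-0.001,0.0015,0.021,0,0,0.0005],[-0.001,0.0015,0.021,0,0,0.0005],[0,0,0.0235,0,0,0],[0,0,0.0235,0,0,0],[0,0,0,0,0,0],[0,0,0,0,0,0]],
])

```text
t: 11.08
tcp_pos: [470.0, -226.6, 213.4]
tcp_rot: [[-0.217, 0.976, -0.001], [0.976, 0.217, 0.0], [0.0, -0.001, -1.0]]
contact_force: [-0.3, -0.2, 0.5]
opening: 85.4
```

Request:
play_rows([
  [[0,0,0,0,0,0],[0,0,0,0,0,0],[0,0,0,0,0,0],[0,0,0,0,0,0],[0,0,0,0,0,0]],
], hand=1, grip_force=25)

```text
t: 11.7
tcp_pos: [469.8, -227.0, 213.6]
tcp_rot: [[-0.216, 0.976, -0.0], [0.976, 0.216, -0.0], [-0.0, -0.0, -1.0]]
contact_force: [0.7, 1.3, 6.6]
opening: 46.0
```

```bash
python3 - <<'E'
from h import *
s=read_state();print(s["t"],s["tcp_pos"],s["contact_force"],s["opening"],s["joints"].round(2))
E
```

```text
11.7 [ 469.78767618 -226.96051475  213.56206457] [0.65695443 1.26609609 6.61413732] 45.9524778503309 [-0.45  0.46  1.99 -0.    0.69 -0.67]
```

```bash
python3 - <<'E'
from h import *
R=downR(.219); R2=toolR(CAB,.70)
s=read_state()
via=s["tcp_pos"]+[0,0,150]
ap=bin_(CAB,.70,[36,0,219.5+150]); print(ap)
print(bin_(CAB,.70,[36,0,219.5]))
print(plan([(via,R),([600,-30,380],R),(ap,R2)],vmax=45,wmax=.1))
E
```

```text
[704.57212855   8.35140215 317.80102494]
[658.65124165  93.37576212 203.07469685]
18
[[0,0,-0.0375,0,0,-0.0003],[0,0,-0.0375,0,0,-0.0004],[0,0,-0.0375,-0.0001,0,-0.0003],[0,0,-0.0375,0,0,-0.0003],[0.0273,0.0283,-0.0027,0,0,0],[0.0274,0.0283,-0.0028,0,0,0],[0.0273,0.0283,-0.0027,0,0,0],[0.0273,0.0284,-0.0028,0,0,0],[0.0273,0.0283,-0.0027,0,0,0],[0.0274,0.0283,-0.0027,0,0,0],[0.0018,0.0138,0.0078,0.0121,0.0869,-0.0331],[0.0007,0.0139,0.0077,0.0121,0.087,-0.0331],[-0.0004,0.0141,0.0075,0.0121,0.0869,-0.0331],[-0.0015,0.0141,0.0073,0.012,0.0869,-0.0331],[-0.0026,0.0141,0.007,0.0121,0.087,-0.0331],[-0.0037,0.014,0.0065,0.0121,0.0869,-0.0331],[-0.0047,0.0141,0.006,0.0121,0.0869,-0.0331],[-0.0056,0.0139,0.0053,0.0121,0.087,-0.0331]]
(array([704.58644297,   8.37779701, 317.84054666]), array([[-3.63433730e-01,  8.79878158e-01, -3.06154129e-01],
       [ 6.72965172e-01,  4.75199354e-01,  5.66836353e-01],
       [ 6.44231170e-01, -2.36159249e-05, -7.64830830e-01]]))
```

Request:
play_rows([
  [[0,0,-0.015,0,0,0],[0,0,-0.025,0,0,0],[0,0,-0.0375,0,0,0],[0,0,-0.0375,0,0,0],[0,0,-0.035,0,0,-0.001]],
])

```text
t: 12.32
tcp_pos: [469.4, -226.8, 365.1]
tcp_rot: [[-0.217, 0.976, -0.0], [0.976, 0.217, 0.0], [0.0, -0.0, -1.0]]
contact_force: [0.5, -0.6, -0.1]
opening: 45.7
```

Request:
play_rows([
  [[0.0273,0.0283,-0.0027,0,0,0],[0.0274,0.0283,-0.0028,0,0,0],[0.0273,0.0283,-0.0027,0,0,0],[0.0273,0.0284,-0.0028,0,0,0],[0.0273,0.0283,-0.0027,0,0,0],[0.0274,0.0283,-0.0027,0,0,0],[0.0018,0.0138,0.0078,0.0121,0.087,-0.0331],[0.0007,0.0139,0.0077,0.0121,0.087,-0.0331],[-0.0004,0.0141,0.0075,0.0121,0.087,-0.0331],[-0.0015,0.0141,0.0073,0.012,0.087,-0.0331],[-0.0026,0.0141,0.007,0.0121,0.087,-0.0331],[-0.0037,0.014,0.0065,0.0121,0.087,-0.0331],[-0.0047,0.0141,0.006,0.0121,0.087,-0.0331],[-0.0056,0.0139,0.0053,0.0121,0.087,-0.0331],[0,0,0,0,0,0],[0,0,0,0,0,0],[0,0,0,0,0,0]],
])

```text
t: 14.45
tcp_pos: [704.1, 8.4, 318.0]
tcp_rot: [[-0.363, 0.88, -0.306], [0.673, 0.475, 0.567], [0.644, -0.0, -0.765]]
contact_force: [-0.7, -0.4, -0.4]
opening: 45.9
```

```bash
python3 - <<'E'
from h import *
import cv2
s=read_state();print(s["t"],s["tcp_pos"],s["contact_force"],s["opening"],abs(s["dq"]).max());print(s["tcp_rot"].round(3))
p=camera_params("wrist"); im=capture("wrist"); im=cv2.cvtColor(im,cv2.COLOR_RGB2BGR)
x0,y0,f=160,0,1.8
big=cv2.resize(im[y0:y0+330,x0:x0+330],None,fx=f,fy=f,interpolation=2); big=np.clip(big*1.6,0,255).astype(np.uint8)
T=lambda u:tuple(int(v) for v in (((u-[x0,y0])+.5)*f-.5).round())
for X,c in ((bin_(CAB,.70,[[0,-88,110],[0,88,110],[8,-70,110],[8,70,110],[70,70,60],[70,-70,60]]),(0,255,0)),(cab(CAB,[[-55,88,135],[-55,-88,135],[-55,0,135]]),(0,0,255)),(bin_(CAB,.70,[[13,23,6],[13,-23,6],[59,23,6],[59,-23,6]]),(0,255,255))):
  for u in proj(p,X): cv2.circle(big,T(u),3,c,1); print(T(u))
cv2.imwrite("pics/w7.png",big)
E
```

```text
14.45 [704.09656117   8.43095054 317.9856025 ] [-0.66717017 -0.41333388 -0.35734235] 45.91527276949276 0.004677741108289459
[[-0.363  0.88  -0.306]
 [ 0.673  0.475  0.567]
 [ 0.644 -0.    -0.765]]
(474, 444)
(106, 444)
(440, 430)
(140, 430)
(155, 279)
(426, 279)
(102, 258)
(478, 259)
(291, 254)
(253, 352)
(327, 352)
(252, 280)
(328, 280)
```

View pics/w7.png

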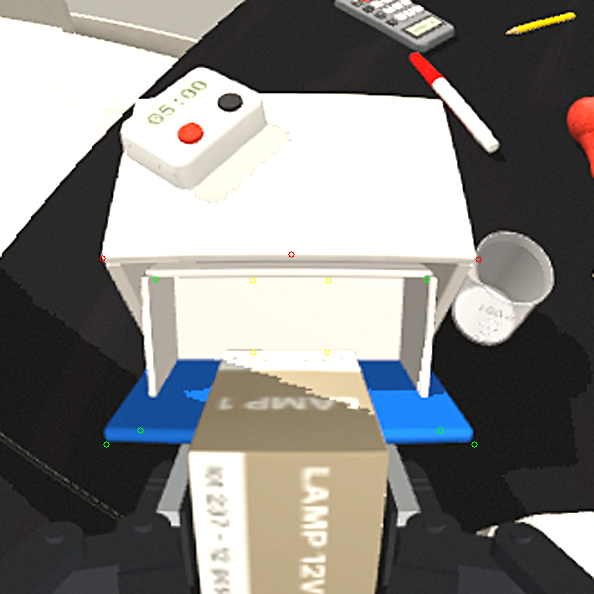

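Request:
play_rows([
  [[0,0,0.025,0,0,0],[0,0,0.025,0,0,0],[0,0,0.025,0,0,0],[0,0,0.025,0,0,0],[0,0,0.02,0,0,0],[0,0,0.01,0,0,0],[0,0,0.005,0,0,0],[0,0,0,0,0,0],[0,0,0,0,0,0]],
])

```text
t: 15.62
tcp_pos: [663.4, 84.7, 214.3]
tcp_rot: [[-0.363, 0.88, -0.306], [0.673, 0.475, 0.568], [0.645, 0.0, -0.764]]
contact_force: [0.1, -0.1, -1.3]
opening: 45.9
```

```bash
python3 - <<'E'
from h import *
import cv2
s=read_state();print(s["t"],s["tcp_pos"],s["contact_force"],s["opening"],abs(s["dq"]).max())
P=((s["tcp_pos"]-[CAB[0],CAB[1],0])@Rz(CAB[2])-[-63,0,12])@Ry(-.7); print("tcp in bin",P, "carton bottom above floor",P[2]-213.5-6)
im=capture("wrist"); im=cv2.cvtColor(im,cv2.COLOR_RGB2BGR)
big=cv2.resize(im[0:330,160:490],None,fx=1.8,fy=1.8,interpolation=2)
cv2.imwrite("pics/w8.png",np.clip(big*1.6,0,255).astype(np.uint8))
E
```

```text
15.625 [663.41506923  84.74953802 214.34919618] [ 0.05606943 -0.1037915  -1.26743875] 45.903675679752794 0.004377392128495826
tcp in bin [ 3.57266336e+01 -9.22827753e-02  2.34471202e+02] carton bottom above floor 14.971201862955695
```

View pics/w8.png

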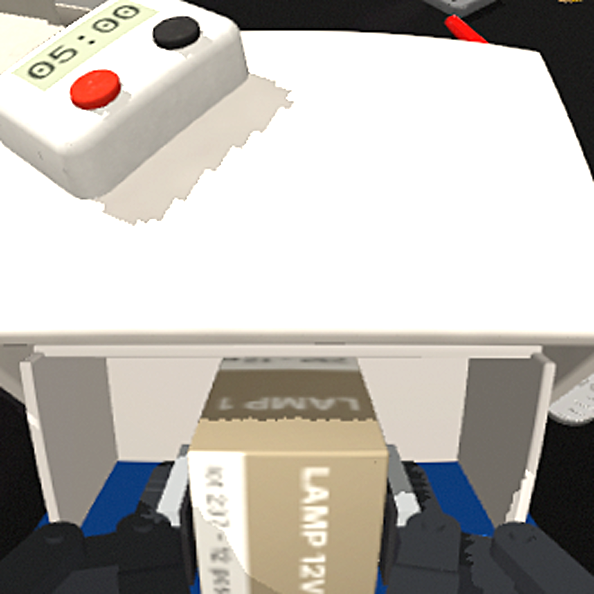

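Request:
play_rows([
  [[0,0,0.006,0,0,0],[0,0,0.005,0,0,0],[0,0,0.002,0,0,0],[0,0,0,0,0,0]],
])

```text
t: 16.18
tcp_pos: [658.9, 92.6, 203.6]
tcp_rot: [[-0.362, 0.88, -0.307], [0.672, 0.475, 0.568], [0.645, -0.001, -0.764]]
contact_force: [0.6, 0.0, -1.0]
opening: 45.6
```

Request:
play_rows([
  [[0,0,0.001,0,0,0],[0,0,0.001,0,0,0],[0,0,0,0,0,0]],
])

```text
t: 16.55
tcp_pos: [658.8, 93.1, 203.3]
tcp_rot: [[-0.363, 0.88, -0.306], [0.672, 0.475, 0.567], [0.645, 0.0, -0.764]]
contact_force: [0.2, -4.8, 6.6]
opening: 45.8
```

Request:
play_rows([
  [[0,0,0,0,0,0],[0,0,0,0,0,0],[0,0,0,0,0,0],[0,0,0,0,0,0]],
], hand=-1)

```text
t: 17.05
tcp_pos: [658.3, 93.7, 202.2]
tcp_rot: [[-0.362, 0.88, -0.307], [0.672, 0.475, 0.568], [0.645, -0.001, -0.764]]
contact_force: [0.0, 0.2, -1.0]
opening: 85.6
```

Request:
play_rows([
  [[0,0,-0.01,0,0,0],[0,0,-0.015,0,0,0],[0,0,-0.025,0,0,0],[0,0,-0.035,0,0,0],[0,0,-0.035,0,0,0],[0,0,-0.03,0,0,0],[0,0,0,0,0,0],[0,0,0,0,0,0]],
])

```text
t: 18.05
tcp_pos: [704.0, 8.6, 316.4]
tcp_rot: [[-0.362, 0.88, -0.307], [0.673, 0.475, 0.568], [0.646, -0.001, -0.764]]
contact_force: [0.1, 0.7, -0.2]
opening: 85.2
```

```bash
python3 - <<'E'
from h import *
import cv2
s=read_state();print(s["t"],s["tcp_pos"],s["contact_force"],s["opening"])
im=capture("wrist"); im=cv2.cvtColor(im,cv2.COLOR_RGB2BGR)
big=cv2.resize(im[0:330,160:490],None,fx=1.8,fy=1.8,interpolation=2)
cv2.imwrite("pics/w9.png",np.clip(big*1.6,0,255).astype(np.uint8))
# plan to pull grasp: recorded pose
R=toolR(CAB,.56)
g=bin_(CAB,.70,[-31,0,86]); t=grasp_tcp(g,R); print(t)
print(plan([(t-100*R[:,2],R),(t-30*R[:,2],R),(t,R)],vmax=30,wmax=.1))
E
```

```text
18.05 [703.99223896   8.57404326 316.38990856] [ 0.11832997  0.6594182  -0.22891487] 85.19809480088864
[681.25950606  51.51565573 189.13022201]
7
[[-0.0155,0.0003,0.0145,-0.0009,-0.0712,-0.0006],[-0.0144,0.0002,0.0155,-0.0008,-0.0711,-0.0006],[0,0,0.0233,0,0,0],[0,0,0.0234,0,0,0],[0,0,0.0233,0,0,0],[0,0,0.015,0,0,0],[0,0,0.015,0,0,0]]
(array([681.28376937,  51.48367801, 189.11019866]), array([[-4.02591067e-01,  8.79872791e-01, -2.52476343e-01],
       [ 7.45478366e-01,  4.75209289e-01,  4.67373660e-01],
       [ 5.31208470e-01, -5.51915611e-05, -8.47241145e-01]]))
```

View pics/w9.png

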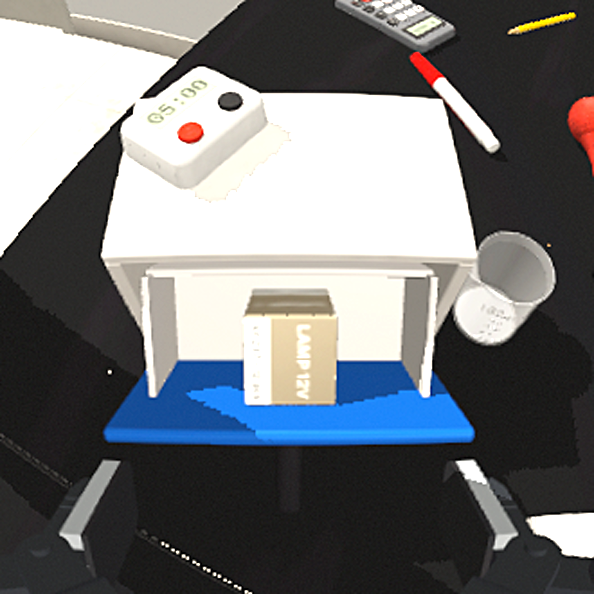

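```bash
python3 - <<'E'
from h import *
R=toolR(CAB,.68)
g=bin_(CAB,.70,[-31,0,86]); t=grasp_tcp(g,R); print(t)
plan([(t-90*R[:,2],R),(t-30*R[:,2],R),(t,R)],vmax=30,wmax=.1)
E
```

```text
[688.44899886  38.20402207 178.32945121]
6
[[-0.0205,0.0002,0.0121,-0.0006,-0.0074,-0.0004],[-0.0205,0.0002,0.0123,-0.0005,-0.0075,-0.0005],[-0.0203,0.0001,0.0125,-0.0006,-0.0074,-0.0004],[0,0,0.03,0,0,0],[0,0,0.03,0,0,0],[0,0,0.03,0,0,0]]
```

Request:
play_rows([
  [[-0.0205,0.0002,0.0121,0,-0.0075,0],[-0.0205,0.0002,0.0123,0,-0.0075,0],[-0.0203,0.0001,0.0125,0,-0.0075,0],[0,0,0.03,0,0,0],[0,0,0.03,0,0,0],[0,0,0.03,0,0,0],[0,0,0,0,0,0],[0,0,0,0,0,0]],
])

```text
t: 19.1
tcp_pos: [689.7, 37.1, 179.3]
tcp_rot: [[-0.369, 0.88, -0.298], [0.685, 0.475, 0.552], [0.628, -0.0, -0.778]]
contact_force: [-0.8, -0.6, 0.1]
opening: 85.4
```

Request:
play_rows([
  [[0,0,0,0,0,0],[0,0,0,0,0,0],[0,0,0,0,0,0],[0,0,0,0,0,0],[0,0,0,0,0,0],[0,0,0,0,0,0]],
], hand=1, grip_force=40)

```text
t: 19.85
tcp_pos: [688.9, 37.3, 179.5]
tcp_rot: [[-0.369, 0.88, -0.299], [0.685, 0.475, 0.552], [0.628, -0.001, -0.778]]
contact_force: [-2.9, -5.3, 3.1]
opening: 11.5
```

```bash
python3 - <<'E'
from h import *
s=read_state();print(s["t"],s["tcp_pos"],s["contact_force"],s["opening"])
g=s["tcp_pos"]+GR*s["tcp_rot"][:,2]; print("grasp in bin",((g-[CAB[0],CAB[1],0])@Rz(CAB[2])-[-63,0,12])@Ry(-.7))
print(plan(swing(s["tcp_pos"],s["tcp_rot"],0,-.70,17),vmax=60,wmax=.18))
E
```

```text
19.85 [688.92759213  37.25718617 179.52828   ] [-2.90630445 -5.26557695  3.14885429] 11.494840710782984
grasp in bin [-31.21542823   0.19797224  87.60385054]
17
[[0.01,0,-0.0012,0,-0.0412,0],[0.01,0,-0.0011,-0.0001,-0.0412,0.0001],[0.01,0,-0.0012,0,-0.0411,0],[0.0099,0,-0.0011,0,-0.0412,0.0001],[0.01,0,-0.0012,-0.0001,-0.0412,0],[0.01,-0.0001,-0.0011,0,-0.0412,0.0001],[0.01,0,-0.0012,0,-0.0411,0],[0.01,0,-0.0011,0,-0.0412,0.0001],[0.01,0,-0.0012,-0.0001,-0.0412,0],[0.01,0,-0.0012,0,-0.0412,0],[0.01,0,-0.0011,0,-0.0411,0.0001],[0.0099,0,-0.0012,-0.0001,-0.0412,0],[0.01,0,-0.0011,0,-0.0412,0.0001],[0.01,0,-0.0012,0,-0.0412,0],[0.01,0,-0.0011,-0.0001,-0.0411,0.0001],[0.01,0,-0.0012,0,-0.0412,0],[0.01,0,-0.0012,0,-0.0412,0.0001]]
(array([617.82080491, 169.01515742, 254.61913932]), array([[-0.47441115,  0.88025671,  0.00906566],
       [ 0.88004953,  0.4744965 , -0.01912836],
       [-0.02113949, -0.00109647, -0.99977593]]))
```

Request:
play_rows([
  [[0.005,0,-0.0006,0,-0.0206,0],[0.01,0,-0.0012,0,-0.0412,0],[0.01,0,-0.0011,0,-0.0412,0],[0.01,0,-0.0012,0,-0.0412,0],[0.01,0,-0.0011,0,-0.0412,0],[0.01,0,-0.0012,0,-0.0412,0],[0.01,0,-0.0011,0,-0.0412,0],[0.01,0,-0.0012,0,-0.0412,0],[0.01,0,-0.0011,0,-0.0412,0],[0.01,0,-0.0012,0,-0.0412,0],[0.01,0,-0.0012,0,-0.0412,0],[0.01,0,-0.0011,0,-0.0412,0]],
])

```text
t: 21.35
tcp_pos: [643.1, 122.1, 242.0]
tcp_rot: [[-0.465, 0.88, -0.097], [0.862, 0.475, 0.177], [0.201, -0.001, -0.98]]
contact_force: [-1.0, -4.8, -0.1]
opening: 11.7
```

```bash
cat > st.py <<'E'
from h import *
import sys
s=read_state();print(s["t"],s["tcp_pos"],s["contact_force"],s["opening"])
g=s["tcp_pos"]+GR*s["tcp_rot"][:,2]; c=((g-[CAB[0],CAB[1],0])@Rz(CAB[2])); print(c)
th=np.arctan2(-(c[0]+63),c[2]-12)-np.arctan2(31.2,87.6);print("theta",th)
R=toolR(CAB,0.0)
plan(swing(s["tcp_pos"],s["tcp_rot"],0,-th-.01,max(1,int(np.ceil(th/.04)))),vmax=60,wmax=.18)
E
python3 st.py
```

```text
21.35 [643.12721476 122.10918001 242.01795752] [-0.96987306 -4.75029784 -0.13663718] 11.716471517629666
[-112.99287116    0.174193     90.19469519]
theta 0.2266878106827387
6
[[0.0096,0,-0.0011,0,-0.0394,0],[0.0095,0,-0.0011,0,-0.0395,0.0001],[0.0096,0,-0.0012,0,-0.0394,0],[0.0095,0,-0.0011,0,-0.0395,0.0001],[0.0096,0,-0.0011,-0.0001,-0.0394,0],[0.0095,0,-0.0011,0,-0.0395,0.0001]]
```

Request:
play_rows([
  [[0.0096,0,-0.0011,0,-0.0394,0],[0.0095,0,-0.0011,0,-0.0395,0],[0.0096,0,-0.0012,0,-0.0394,0],[0.0095,0,-0.0011,0,-0.0395,0],[0.005,0,-0.0006,0,-0.02,0],[0,0,0,0,0,0]],
])

```text
t: 22.1
tcp_pos: [623.1, 159.4, 252.9]
tcp_rot: [[-0.476, 0.88, -0.014], [0.879, 0.476, 0.022], [0.026, -0.001, -1.0]]
contact_force: [-2.0, -3.5, 2.0]
opening: 11.0
```

```bash
python3 st.py
```

```text
22.1 [623.10863598 159.39431468 252.89199066] [-2.00585072 -3.48505221  2.00466015] 11.033302971579769
[-97.82592524   0.098653    97.94549474]
theta 0.04283330019471904
2
[[0.0064,0,-0.0008,0,-0.0264,0],[0.0064,0,-0.0008,0,-0.0264,0.0001]]
```

Request:
play_rows([
  [[0.004,0,-0.001,0,-0.01,0],[0.003,0,-0.0005,0,-0.005,0],[0,0,0,0,0,0],[0,0,0,0,0,0]],
])

```text
t: 22.6
tcp_pos: [620.2, 164.8, 254.3]
tcp_rot: [[-0.475, 0.88, -0.006], [0.88, 0.475, 0.009], [0.011, -0.001, -1.0]]
contact_force: [1.4, -7.0, -0.5]
opening: 11.1
```

```bash
python3 st.py
```

```text
22.6 [620.1776265  164.77580901 254.30049283] [ 1.35758886 -6.99555221 -0.45045844] 11.111782324945695
[-94.07372426   0.10738128  99.30983668]
theta -0.00023308145086947674
1
[[0.0024,0,-0.0003,0,-0.0098,0]]
```

Request:
play_rows([
  [[0.0025,0,0,0,-0.004,0],[0.002,0,0,0,0,0],[0,0,0,0,0,0],[0,0,0,0,0,0]],
])

```text
t: 23.1
tcp_pos: [619.3, 166.2, 254.3]
tcp_rot: [[-0.476, 0.88, -0.002], [0.88, 0.476, 0.002], [0.002, -0.001, -1.0]]
contact_force: [8.5, -24.9, -3.9]
opening: 11.5
```

```bash
python3 st.py; python3 - <<'E'
from h import *
import cv2
im=capture("wrist"); im=cv2.cvtColor(im,cv2.COLOR_RGB2BGR)
cv2.imwrite("pics/w10.png",cv2.resize(im[80:400,120:520],None,fx=1.5,fy=1.5))
E
```

```text
23.1 [619.3451464  166.16022638 254.33335705] [  8.46430591 -24.94960883  -3.94060936] 11.538829787237702
[-9.38187047e+01  8.99153319e-02  9.93337431e+01]
theta -0.0029138691569198794
1
[[0.0017,0,-0.0002,0,-0.0071,0]]
```

View pics/w10.png

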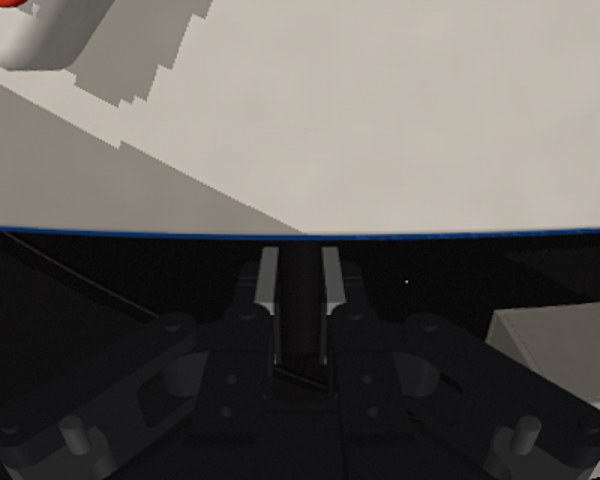

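Request:
play_rows([
  [[0,0,0,0,0,0],[0,0,0,0,0,0],[0,0,0,0,0,0],[0,0,0,0,0,0],[0,0,0,0,0,0]],
], hand=-1)

```text
t: 23.78
tcp_pos: [618.0, 169.6, 254.5]
tcp_rot: [[-0.475, 0.88, -0.004], [0.88, 0.475, 0.007], [0.008, -0.001, -1.0]]
contact_force: [-0.5, 0.3, 0.3]
opening: 85.6
```

Request:
play_rows([
  [[-0.003,0,-0.01,0,0,0],[-0.003,0,-0.02,0,0,0],[-0.004,0,-0.03,0,0,0],[-0.01,0,-0.035,0,0,0],[-0.02,0,-0.035,0,0,0],[-0.03,0,-0.02,0,0,0],[0,0,0,0,0,0],[0,0,0,0,0,0],[0,0,0,0,0,0]],
])

```text
t: 24.9
tcp_pos: [651.4, 107.3, 403.2]
tcp_rot: [[-0.475, 0.88, -0.006], [0.88, 0.476, 0.007], [0.009, -0.002, -1.0]]
contact_force: [0.2, -0.6, -0.1]
opening: 85.3
```

```bash
python3 - <<'E'
from h import *
import cv2
s=read_state();print(s["t"],s["tcp_pos"],s["contact_force"],s["opening"])
p=camera_params("wrist"); im=capture("wrist"); im=cv2.cvtColor(im,cv2.COLOR_RGB2BGR)
x0,y0,f=120,0,1.5
big=cv2.resize(im[:,120:520],None,fx=f,fy=f,interpolation=2)
T=lambda u:tuple(int(v) for v in (((u-[x0,y0])+.5)*f-.5).round())
for th,c in ((0,(0,255,0)),(.03,(0,0,255))):
  for u in proj(p,bin_(CAB,th,[[0,-60,110],[0,60,110],[-45,6,100],[-45,-6,100]])): cv2.circle(big,T(u),3,c,1)
for u in proj(p,cab(CAB,[[-55,-60,135],[-55,60,135]])): cv2.circle(big,T(u),3,(255,0,255),1)
cv2.imwrite("pics/w11.png",big)
for n in("side","top"):
  im=capture(n); im=cv2.cvtColor(im,cv2.COLOR_RGB2BGR); a=(slice(130,285),slice(250,400)) if n=="side" else (slice(130,275),slice(190,340))
  cv2.imwrite(f"pics/{n}11.png",cv2.resize(im[a],None,fx=3.8,fy=3.8,interpolation=2))
E
```

```text
24.9 [651.43710342 107.34462571 403.21976426] [ 0.17521994 -0.56641323 -0.11382462] 85.28860172299304
```

View pics/w11.png

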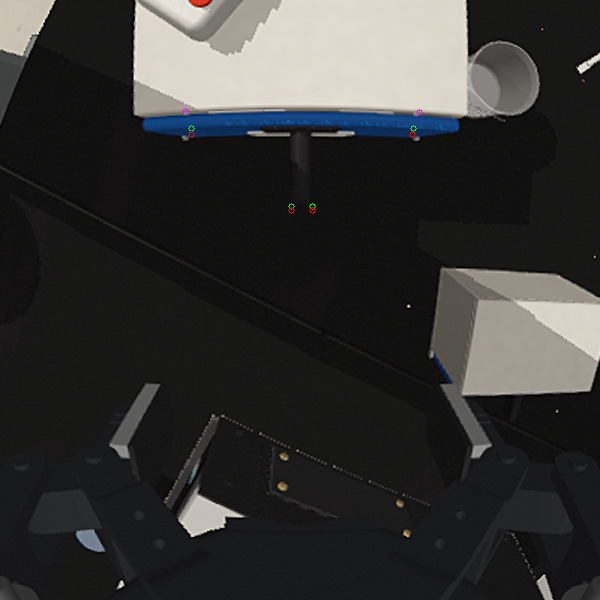

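View pics/side11.png

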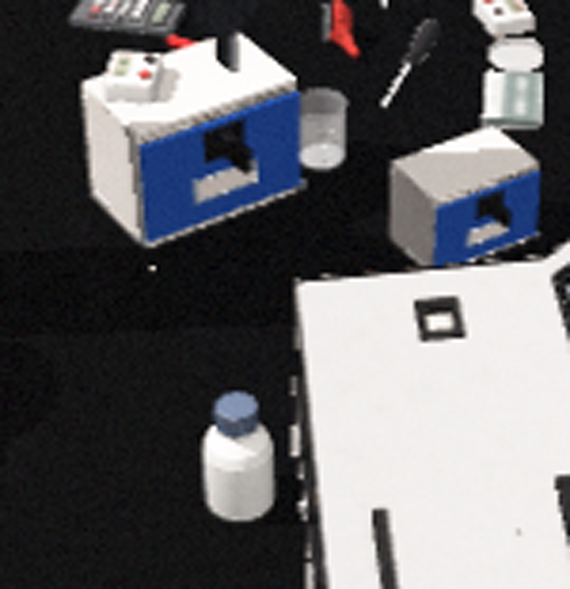

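View pics/top11.png

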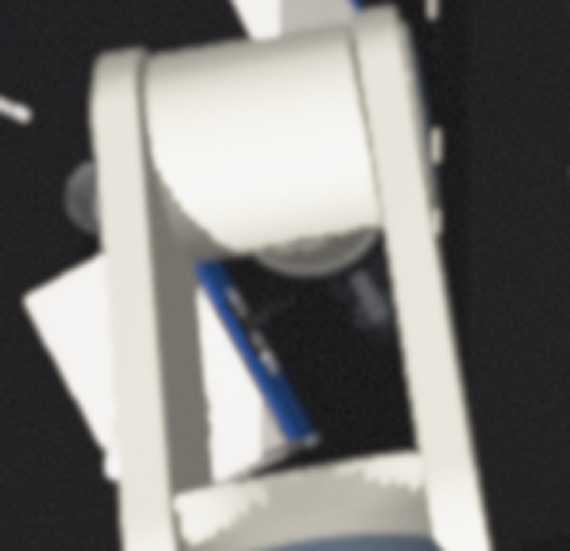

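```bash
python3 - <<'E'
from h import *
import cv2
p=camera_params("wrist"); im=capture("wrist"); im=cv2.cvtColor(im,cv2.COLOR_RGB2BGR)
cv2.imwrite("pics/w12.png",cv2.resize(im[60:150,200:440],None,fx=3.3,fy=3.3,interpolation=2))
T=lambda X:(((proj(p,np.array(X,float))-[200,60])+.5)*3.3-.5).round(0).tolist()
print("roof",T(cab(CAB,[[-55,-60,135],[-55,60,135]])))
for th in (0,.03,.06): print(th,T(bin_(CAB,th,[[0,-60,110],[0,60,110],[8,-60,110],[8,60,110]])))
E
```

```text
roof [[656.0, 48.0], [143.0, 47.0]]
0 [[643.0, 84.0], [156.0, 83.0], [644.0, 53.0], [155.0, 51.0]]
0.03 [[643.0, 97.0], [156.0, 96.0], [644.0, 66.0], [155.0, 64.0]]
0.06 [[642.0, 110.0], [156.0, 109.0], [643.0, 79.0], [155.0, 78.0]]
```

View pics/w12.png

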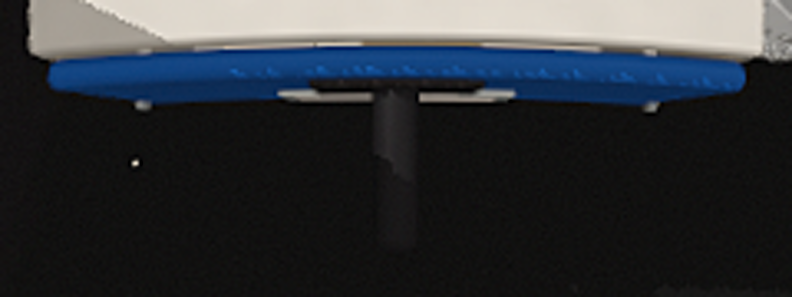

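```bash
python3 -c "
from cell import *
print(read_state()['contact_force']); print(hand_in())"
```

```text
[-0.14447535  0.12304357 -0.1088666 ]
the job is handed in; nothing more can be done
None
```

The job is done and handed in at about 25 s on the robot's clock: the carton is in the bin, the bin is shut, and the arm is clear of everything.

- **Opening:** I gripped the black pull and swung the bin to its stop. The measured angle was about 0.70 rad.
- **Carton:** I lifted it from in front of the photometer, tilted it to match the open bin, and lowered it on to the bin's floor. I let go when I felt about 8 N of contact; the wrist picture then showed it standing upright inside.
- **Closing:** I took the pull again and swung the bin back until the stop held it at about 26 N. Then I opened the gripper and backed away.
- **Last checks:** In the final wrist picture the panel's top edge lies where it should at angle 0, and the force reading was near zero. The timer, bottle and beaker looked unmoved in the last side and wrist pictures.

**Disagreements:**
- My first estimate of the cabinet from the fixed cameras was about 4 mm off what the wrist camera showed, so I corrected it before gripping.
- The arm hid part of the cabinet from the top camera at the end, so that view could not confirm the result.

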